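# Find the empty cell of the flap crate and pack the bulb

## Robot

A 7-joint arm with a two-finger parallel gripper is mounted at the origin on the work surface. World frame = base frame: x ahead of the robot, y to its left, z up, the work surface at z = 0. Lengths are in m, angles in rad, forces in N, time in s.
With the tool pointing down it reaches from about 0.4 to 0.85 m from the base axis. Payload 10.4 kg.
Tool frame: the origin (TCP) lies midway between the tips of the shut fingers; the grasp point (between the pads) lies 19 mm behind it; z points along the fingers, y is the line along which they close (so a half turn about z gives the same grasp; the last joint's range is limited). The gripper opens to 87 mm and grips with 3 to 60 N. Pads are 19 mm wide; open, the fingers measure 117 mm over their backs; the gripper's body (75 mm by 190 mm) begins 51 mm behind the grasp point.
Start: joints at [1.168, 0.332, -0.065, 1.46, 0.022, 1.35, -0.088], TCP at [0.232, -0.58, 0.223] pointing down, gripper open.
Joint ranges: [-2.6, 2.6], [-0.5, 2.12], [-1.47, 1.34], [0.16, 2.42], [-1.27, 4.41], [0.06, 2.06], [-2.6, 2.6]. Speed limits (rad/s): [2.22, 2.22, 2.79, 2.79, 3.14, 3.14, 3.14].

## Interface

Orientations are given as a unit quaternion [x, y, z, w].
In Python, from bench import r gives the robot as it stands.
- The arm moves only by the tool move_arm, never from a script. Its argument "targets" is a list of rows, each a list of 3 entries, a list of its own where there are three numbers: the shift along the tool's x, y, z in cm, then the turn, a rotation vector about the tool's x, y, z in rad, then the opening in per cent of the stroke, from 0 (shut) to 100 (fully open). In form: [[[x, y, z], [wx, wy, wz], gripper], ...]. A call has 1 to 20 rows; each row shifts and turns the commanded pose from where the row before left it, along the tool's axes as they then stand; what a row does not reach is not made up. A row lasts 1/8 s, in which the tool goes at most 62.5 mm and 10.7 degrees, less where a joint would pass 70% of its speed; a pose out of reach is approached as far as the arm can. A call with a gripper value outside its range is refused whole. The fingers move at their own pace and stop on an object; "grip_force" is the grip in N (left out, the last holds). Time passes only in rows, so rows that do not move let the fingers close. It gives the time, the measured TCP pose, the force, the opening and the grip force at its end, in the units of the state.
- r.read_state(): the state, without advancing time (a new reading comes with each control period).
- r.camera(name): name is "scene" or "top" or "wrist"; returns a dict with "image" (384x512x3 uint8, blue, green, red), "vertical_fov" (degrees; the focal length in pixels is half the picture's height over the tangent of half this angle, whatever the lens; pixels are square), "cx", "cy" (the principal point, pixels), "cam_to_world" (4x4, takes a point from camera to world coordinates). Camera axes: x right, y down, z forward; pixel columns grow to the right and rows downward; lengths in m; the calibration is good to about 2 mm. A picture is of the moment at which its call begins. There is no depth.
- r.close_job(): hands the job in; it is judged then, once.
The state is a dict: "time": time; "joint_positions": joint angles; "joint_vel": joint speeds; "joint_torque": joint torques, N m; "ee_pos": TCP position; "eef_rot": TCP orientation; "ft_force": force on the tool from outside, world axes, zero at the start; "torque": the same for the moment, N m; "width": finger opening in m; "grip_force": force on a finger pad.
Only numpy, scipy, OpenCV 4.12 (cv2) and the standard library are available. Lean on these libraries where they do the work, as an engineer would, in place of code of your own. Each camera call takes 0.05 s, during which the arm holds its last target. There are 200 camera calls.

## Task

Only one cell of the packing crate is empty: with the green bulb still untouched on its cork, feel gently with the fingers on the white spring flaps, one cell after another, until a pair gives way and swings well down. Then stand the green bulb upright on the floor of that cell, lowering it through the flaps without dropping or banging it, and finally push the red lock knob fully home. Leave the amber bulb and the brass weight alone.

Things in the scene. Friction and masses are not known exactly. Their poses are not given: they have to be found in the camera images.
- crate: wooden crate fixed to the bench, 86 (x) x 324 (y) x 70 high, four cells along its y, knob at its -y end. Origin: centre of underside, z up. Rim and shut flaps flush at 70. Cells 66 x 66 inside, 12 apart; cushioned floor at height 6, giving 4 mm under 12 N. One cell, at random, is empty; three hold a glass ball 5 mm below the flaps: it cracks if the fingers press over 45 N
- cell0 (a point): centre of the top of cell 0, level with the rim, on the seam between its two white flaps; axes as the crate's. Cell 0 is next to the red knob, cell 3 farthest from it; cells are 78 apart. Empty or full cannot be seen
- cell1 (a point): centre of the top of cell 1, level with the rim, on the seam between its two white flaps; axes as the crate's. Cell 0 is next to the red knob, cell 3 farthest from it; cells are 78 apart. Empty or full cannot be seen
- cell2 (a point): centre of the top of cell 2, level with the rim, on the seam between its two white flaps; axes as the crate's. Cell 0 is next to the red knob, cell 3 farthest from it; cells are 78 apart. Empty or full cannot be seen
- cell3 (a point): centre of the top of cell 3, level with the rim, on the seam between its two white flaps; axes as the crate's. Cell 0 is next to the red knob, cell 3 farthest from it; cells are 78 apart. Empty or full cannot be seen
- flap0_front (a joint): robot-side flap of cell 0: 32 x 64, 3 thick, hinged at the rim on the cell's -x wall; the pair's seam runs along the crate's y. 0 = shut, level; 1.5 rad = hanging down. A weak spring shuts it (under 1 N pushes a pair down at the seam). Over an empty cell the fingers can push it 20 mm down; over a full one, or with the lock home, it stops hard within 5 to 9 mm
- flap0_back (a joint): far-side flap of cell 0: 32 x 64, 3 thick, hinged at the rim on the cell's +x wall; the pair's seam runs along the crate's y. 0 = shut, level; 1.5 rad = hanging down. A weak spring shuts it (under 1 N pushes a pair down at the seam). Over an empty cell the fingers can push it 20 mm down; over a full one, or with the lock home, it stops hard within 5 to 9 mm
- flap1_front (a joint): robot-side flap of cell 1: 32 x 64, 3 thick, hinged at the rim on the cell's -x wall; the pair's seam runs along the crate's y. 0 = shut, level; 1.5 rad = hanging down. A weak spring shuts it (under 1 N pushes a pair down at the seam). Over an empty cell the fingers can push it 20 mm down; over a full one, or with the lock home, it stops hard within 5 to 9 mm
- flap1_back (a joint): far-side flap of cell 1: 32 x 64, 3 thick, hinged at the rim on the cell's +x wall; the pair's seam runs along the crate's y. 0 = shut, level; 1.5 rad = hanging down. A weak spring shuts it (under 1 N pushes a pair down at the seam). Over an empty cell the fingers can push it 20 mm down; over a full one, or with the lock home, it stops hard within 5 to 9 mm
- flap2_front (a joint): robot-side flap of cell 2: 32 x 64, 3 thick, hinged at the rim on the cell's -x wall; the pair's seam runs along the crate's y. 0 = shut, level; 1.5 rad = hanging down. A weak spring shuts it (under 1 N pushes a pair down at the seam). Over an empty cell the fingers can push it 20 mm down; over a full one, or with the lock home, it stops hard within 5 to 9 mm
- flap2_back (a joint): far-side flap of cell 2: 32 x 64, 3 thick, hinged at the rim on the cell's +x wall; the pair's seam runs along the crate's y. 0 = shut, level; 1.5 rad = hanging down. A weak spring shuts it (under 1 N pushes a pair down at the seam). Over an empty cell the fingers can push it 20 mm down; over a full one, or with the lock home, it stops hard within 5 to 9 mm
- flap3_front (a joint): robot-side flap of cell 3: 32 x 64, 3 thick, hinged at the rim on the cell's -x wall; the pair's seam runs along the crate's y. 0 = shut, level; 1.5 rad = hanging down. A weak spring shuts it (under 1 N pushes a pair down at the seam). Over an empty cell the fingers can push it 20 mm down; over a full one, or with the lock home, it stops hard within 5 to 9 mm
- flap3_back (a joint): far-side flap of cell 3: 32 x 64, 3 thick, hinged at the rim on the cell's +x wall; the pair's seam runs along the crate's y. 0 = shut, level; 1.5 rad = hanging down. A weak spring shuts it (under 1 N pushes a pair down at the seam). Over an empty cell the fingers can push it 20 mm down; over a full one, or with the lock home, it stops hard within 5 to 9 mm
- lock (a joint): sliding lock of the crate, moved by the red knob: 0 = home (knob pushed in, all shut flaps locked), up to 0.016 m = pulled out towards the crate's -y (flaps free). It starts pulled out by 12 to 16 mm; about 3 N of friction, stays where it is left, hard stops at both ends
- lock_knob (a point): centre of the outer end face of the red knob: a disc 32 across and 14 thick on a 10 mm rod that comes out of the crate's -y end; axes as the crate's, push along the crate's +y to lock; 45 above the bench. In the home position the knob's inner face is 28 from the end of the crate
- bulb_center (a point): the green glass bulb to pack, upright on a fixed cork disc (68 across, 5 thick). This point: on its axis, 55 above its foot. Height 110; body 48 in diameter up to 30 above the foot, tapering to a straight neck 18 in diameter from 48 above the foot to the top. 0.18 kg. Standing in a cell, its neck sticks 46 out above the rim and the flaps lean on it
- amber_center (a point): bystander: amber glass bulb, 85 high and 48 in diameter; this point is on its axis half-way up
- weight_center (a point): bystander: brass weight, 56 high and 44 in diameter; this point is on its axis half-way up
- bulb: the same green bulb; origin at the centre of its foot
Not all that is in view belongs to the job. What is shaped like the bulb but pink or purple is not meant.

How it is judged:
By the outcome, as a careful person would: the job done as asked, in the order asked, and still so for the second after the job is handed in, with the robot touching nothing.
It also fails if it takes over 67 s, if anything falls off the work surface, if the arm or the gripper's body presses on something with over 40 N, if the wrist force passes 120 N, or if a joint passes its speed limit or range.

## Working session

There is one attempt and no reset: what is moved stays moved. The work goes in short steps, Python scripts to look and compute and a tool call to move; the robot and the scene stay as the last step left them, time stands still between calls to the robot, and variables do not carry over. Pictures are saved under pics/ and viewed, at most 10 in all, crops included, and the job is handed in when it is done.

Besides the shell and the picture viewer there is one more tool, called as a command line: name --argument value ..., lists and objects as JSON in quotes. move_arm: Moves the arm, as the interface text tells. Its arguments: {"type":"object","properties":{"targets":{"type":"array"},"grip_force":{"type":"number"}},"required":["targets"]}

```bash
mkdir -p pics; ls; python3 - <<'E'
from bench import r
import cv2,numpy as np
for n in ["scene","top"]:
    c=r.camera(n); cv2.imwrite(f"pics/{n}0.png",c["image"]); print(n,c["vertical_fov"],c["cx"],c["cy"],np.round(c["cam_to_world"],4).tolist())
s=r.read_state(); print(s["time"],s["ee_pos"],s["eef_rot"],s["width"],s["ft_force"])
E
```

```text
pics
scene 48.163357816866714 258.1189699486697 195.13884546533785 [[-0.2711, 0.7952, -0.5424, 1.1398], [0.9624, 0.2341, -0.1379, 0.181], [0.0173, -0.5593, -0.8288, 0.9443], [0.0, 0.0, 0.0, 1.0]]
top 54.0208644366051 256.0636528737958 199.10263981577276 [[0.0004, -0.993, 0.1183, 0.4473], [-0.9998, -0.0029, -0.0207, 0.0493], [0.0209, -0.1182, -0.9928, 1.0623], [0.0, 0.0, 0.0, 1.0]]
0.1 [ 0.23157397 -0.58012598  0.22181549] [ 9.82019848e-01  1.88776535e-01 -1.57112991e-04 -6.43514021e-04] 0.0867859740521109 [-0.33628772  0.16971468  0.62398923]
```

View pics/scene0.png

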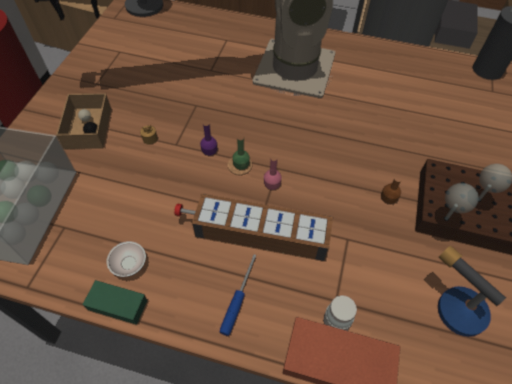

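View pics/top0.png

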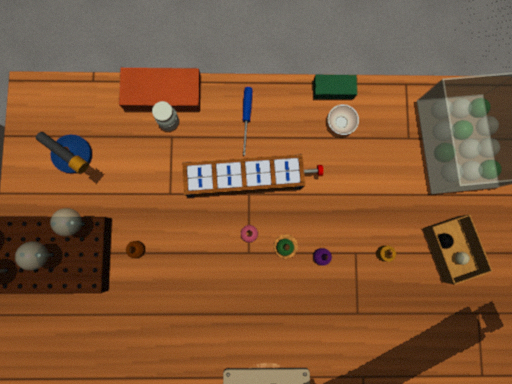

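The top view shows the crate at (185–303, 155–195) with its red knob at (320,170). Three bulb shapes are in view: green on a cork at (286,246), pink at (249,233) and purple at (322,256). The green one on the cork fits the description. Next I'll measure it and confirm with a crop.

```bash
cat > h.py <<'E'
import numpy as np,cv2
from bench import r
def ray(c,p):
    f=c["image"].shape[0]/2/np.tan(np.radians(c["vertical_fov"])/2); T=np.array(c["cam_to_world"])
    return T[:3,3],T[:3,:3]@np.array([(p[0]-c["cx"])/f,(p[1]-c["cy"])/f,1])
def onz(c,p,z):
    o,d=ray(c,p); return o+d*(z-o[2])/d[2]
def blobs(c,lo,hi,amin=15,box=None):
    m=cv2.inRange(cv2.cvtColor(c["image"],cv2.COLOR_BGR2HSV),np.array(lo),np.array(hi))
    if box: k=np.zeros_like(m); x0,y0,x1,y1=box; k[y0:y1,x0:x1]=255; m&=k
    n,l,s,ce=cv2.connectedComponentsWithStats(m)
    return [(ce[i],s[i]) for i in range(1,n) if s[i][4]>=amin],m
E
python3 - <<'E'
from h import *
t=r.camera("top"); s=r.camera("scene")
for nm,c,box,gb in [("top",t,(180,150,335,200),(270,230,302,264)),("scene",s,(165,190,340,265),(222,130,262,178))]:
    w,m=blobs(c,(0,0,120),(180,90,255),60,box); mm,_=blobs(c,(100,120,60),(130,255,255),5,box)
    m2=cv2.morphologyEx(m|_,cv2.MORPH_CLOSE,np.ones((3,3)))
    cs,_=cv2.findContours(m2,cv2.RETR_EXTERNAL,cv2.CHAIN_APPROX_NONE)
    for k in cs:
        if cv2.contourArea(k)>150:
            q=cv2.minAreaRect(k); print(nm,"flap",np.round(q[0],1),np.round(q[1],1),"->",np.round(onz(c,q[0],.07),4))
    k,_=blobs(c,(0,150,90),(6,255,255),8,box); k2,_=blobs(c,(174,150,90),(180,255,255),8,box)
    for b in k+k2: print(nm,"red",b[0],b[1],np.round(onz(c,b[0],.045),4))
    g,_=blobs(c,(45,60,20),(95,255,255),8,gb)
    for b in g: print(nm,"green",b[0],b[1],np.round(onz(c,b[0],.05),4))
    k,_=blobs(c,(10,60,110),(30,200,255),8,gb)
a=cv2.resize(t["image"][150:280,180:340],None,fx=3.7,fy=3.7,interpolation=cv2.INTER_CUBIC)
cv2.imwrite("pics/crop1.png",a)
E
```

```text
top flap [199.5 176.9] [25.3 24.9] -> [0.6247 0.1793 0.07  ]
top flap [228.7 174.8] [25.3 24.9] -> [0.6306 0.1016 0.07  ]
top flap [257.8 172.7] [25.2 24.8] -> [0.6367 0.0238 0.07  ]
top flap [286.8 170.6] [25.3 24.6] -> [ 0.6428 -0.0538  0.07  ]
top red [320.17021277 169.42553191] [318 165   6  11  47] [ 0.6514 -0.1487  0.045 ]
top green [284.34117647 246.67647059] [277 239  16  16 170] [ 0.4402 -0.0475  0.05  ]
scene flap [311.5 228.6] [28.8 26. ] -> [0.6232 0.1809 0.07  ]
scene flap [278.5 222.6] [28.3 25.7] -> [0.6292 0.1029 0.07  ]
scene flap [246.1 216.5] [28.6 25.3] -> [0.6347 0.0248 0.07  ]
scene flap [214.1 210.7] [29.1 25. ] -> [ 0.6407 -0.0531  0.07  ]
scene red [177.04918033 208.8852459 ] [174 204   8  12  61] [ 0.647  -0.1491  0.045 ]
scene green [240.65441176 157.36764706] [233 141  16  28 272] [ 0.4507 -0.0454  0.05  ]
```

View pics/crop1.png

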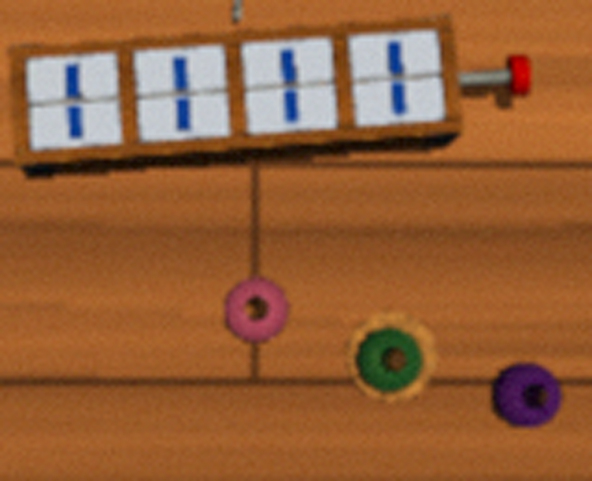

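Bulb confirmed. The green one on the cork sits at crop (392,358); pink at (256,309) and purple at (527,395) are decoys. The flap seams and the red knob are clear. Next: the bulb axis and where the decoys stand.

```bash
python3 - <<'E'
from h import *
t=r.camera("top"); s=r.camera("scene")
# scene: neck rows of the green bulb
c=s; g,m=blobs(c,(45,60,20),(95,255,255),8,(222,130,262,178))
for y in range(139,172,3):
    x=np.where(m[y])[0]; print(y,x.min() if len(x) else 0,x.max() if len(x) else 0)
# top: neck top from dark mouth inside ring
hsv=cv2.cvtColor(t["image"],cv2.COLOR_BGR2HSV)
g,m=blobs(t,(45,60,20),(95,255,255),8,(270,230,302,264))
cs,h=cv2.findContours(m,cv2.RETR_CCOMP,cv2.CHAIN_APPROX_NONE)
for k,hh in zip(cs,h[0]):
    if len(k)>5: (p,rad)=cv2.minEnclosingCircle(k); print("hole" if hh[3]>=0 else "outer",p,rad,onz(t,p,.115 if hh[3]>=0 else .03).round(4))
k=cv2.inRange(hsv,np.array((10,60,150)),np.array((30,170,255))); y,x=np.where(k[230:264,270:302]); print("cork",x.min()+270,x.max()+270,y.min()+230,y.max()+230,len(x))
for nm,lo,hi,b,z in [("pink",(150,60,60),(180,200,255),(238,222,262,245),.03),("purple",(120,80,30),(150,255,255),(310,244,335,268),.03)]:
    for q in blobs(t,lo,hi,20,b)[0]: print(nm,q[0],q[1],onz(t,q[0],z).round(3))
# where the guessed axis projects in both
def proj(c,P):
    T=np.linalg.inv(np.array(c["cam_to_world"])); q=T[:3,:3]@P+T[:3,3]; f=192/np.tan(np.radians(c["vertical_fov"])/2); return (q[:2]/q[2]*f+[c["cx"],c["cy"]]).round(1)
for z in (.005,.03,.115): print(z,proj(t,np.array([.443,-.047,z])),proj(s,np.array([.443,-.047,z])))
E
```

```text
139 0 0
142 239 242
145 239 241
148 239 242
151 237 244
154 234 247
157 233 248
160 234 248
163 234 248
166 236 246
169 0 0
outer (284.68182373046875, 246.68182373046875) 8.035396575927734 [ 0.44   -0.0503  0.03  ]
hole (286.9285583496094, 246.92857360839844) 4.072142124176025 [ 0.44   -0.0477  0.115 ]
cork 290 296 239 249 2
pink [248.76536313 233.37430168] [241 225  16  17 179] [0.476 0.048 0.03 ]
purple [321.55851064 256.31914894] [314 249  17  16 188] [ 0.414 -0.151  0.03 ]
0.005 [282.6 245.5] [241.2 165.4]
0.03 [283.5 245.6] [241.  159.8]
0.115 [286.6 245.7] [240.5 138.9]
```

move_arm --targets '[[[0,0,0],[0,0,0.152],0],[[0,0,0],[0,0,0.152],0],[[2.8,-3.08,0],[0,0,0],0],[[2.8,-3.08,0],[0,0,0],0],[[2.8,-3.08,0],[0,0,0],0],[[2.8,-3.08,0],[0,0,0],0],[[2.8,-3.08,0],[0,0,0],0],[[2.8,-3.08,0],[0,0,0],0],[[2.8,-3.08,0],[0,0,0],0],[[2.8,-3.08,0],[0,0,0],0],[[2.8,-3.08,0],[0,0,0],0],[[2.8,-3.08,0],[0,0,0],0],[[2.8,-3.08,0],[0,0,0],0],[[2.8,-3.08,0],[0,0,0],0],[[2.8,-3.08,0],[0,0,0],0],[[2.8,-3.08,0],[0,0,0],0],[[2.8,-3.08,0],[0,0,0],0],[[2.8,-3.08,0],[0,0,0],0]]' --grip_force 15

```text
time: 2.55
ee_pos: [0.6419, -0.0542, 0.2225]
eef_rot: [0.999, 0.038, 0.0, 0.0]
ft_force: [0.5, 0.1, -0.2]
width: 0.0005
grip_force: 0.0
```

move_arm --targets '[[[0,0,3.5],[0,0,0],0],[[0,0,4],[0,0,0],0],[[0,0,4],[0,0,0],0],[[0,0,2.2],[0,0,0],0],[[0,0,0.7],[0,0,0],0],[[0,0,0.2],[0,0,0],0],[[0,0,0.2],[0,0,0],0],[[0,0,0.2],[0,0,0],0],[[0,0,0.1],[0,0,0],0],[[0,0,0],[0,0,0],0],[[0,0,0],[0,0,0],0]]'

```text
time: 3.92
ee_pos: [0.6412, -0.0552, 0.0717]
eef_rot: [0.999, 0.038, 0.0, 0.0]
ft_force: [-0.3, -0.3, -0.3]
width: 0.0004
grip_force: 0.0
```

Now gently 6 mm down from 1.7 mm above the rim.

move_arm --targets '[[[0,0,0.15],[0,0,0],0],[[0,0,0.15],[0,0,0],0],[[0,0,0.15],[0,0,0],0],[[0,0,0.15],[0,0,0],0],[[0,0,0],[0,0,0],0]]'

```text
time: 4.55
ee_pos: [0.6411, -0.0552, 0.0654]
eef_rot: [0.999, 0.038, -0.0, 0.0]
ft_force: [-0.0, 0.0, 0.4]
width: 0.0007
grip_force: 0.3
```

move_arm --targets '[[[0,0,0.1],[0,0,0],0],[[0,0,0.1],[0,0,0],0],[[0,0,0.1],[0,0,0],0],[[0,0,0],[0,0,0],0]]'

```text
time: 5.05
ee_pos: [0.6411, -0.0552, 0.0625]
eef_rot: [0.999, 0.038, -0.0, 0.0]
ft_force: [0.8, 0.1, 0.8]
width: 0.0008
grip_force: 0.3
```

move_arm --targets '[[[0,0,0.1],[0,0,0],0],[[0,0,0.1],[0,0,0],0],[[0,0,0],[0,0,0],0]]'

```text
time: 5.42
ee_pos: [0.6411, -0.0552, 0.0604]
eef_rot: [0.999, 0.038, -0.0, 0.0]
ft_force: [0.2, -0.6, 1.2]
width: 0.0001
grip_force: 0.4
```

move_arm --targets '[[[0,0,0.1],[0,0,0],0],[[0,0,0.1],[0,0,0],0],[[0,0,0],[0,0,0],0]]'

```text
time: 5.8
ee_pos: [0.6411, -0.0552, 0.0584]
eef_rot: [0.999, 0.038, -0.0, 0.0]
ft_force: [-0.0, 0.3, 0.6]
width: 0.0004
grip_force: 0.4
```

Cell 0 is giving way at 11.6 mm with under 1 N. I'll go on to about 20 mm.

move_arm --targets '[[[0,0,0.15],[0,0,0],0],[[0,0,0.15],[0,0,0],0],[[0,0,0.15],[0,0,0],0],[[0,0,0.15],[0,0,0],0],[[0,0,0.15],[0,0,0],0],[[0,0,0],[0,0,0],0]]'

```text
time: 6.55
ee_pos: [0.641, -0.0552, 0.0509]
eef_rot: [0.999, 0.038, -0.0, 0.0]
ft_force: [-0.5, 0.1, 0.7]
width: 0.0006
grip_force: 0.4
```

Cell 0 is the empty one: 19 mm down at under 1 N. Up, then over the bulb.

move_arm --targets '[[[0,0,-0.4],[0,0,0],0],[[0,0,-1],[0,0,0],0],[[0,0,-2],[0,0,0],0],[[0,0,-3],[0,0,0],0],[[0,0,-3.5],[0,0,0],0],[[0,0,-4],[0,0,0],60],[[-3.3,-0.37,0],[0,0,0],60],[[-3.3,-0.37,0],[0,0,0],60],[[-3.3,-0.37,0],[0,0,0],60],[[-3.3,-0.37,0],[0,0,0],60],[[-3.3,-0.37,0],[0,0,0],60],[[-3.4,-0.37,0],[0,0,0],60],[[0,0,0],[0,0,0],60],[[0,0,0],[0,0,0],60]]'

```text
time: 8.3
ee_pos: [0.4418, -0.0481, 0.1912]
eef_rot: [0.999, 0.038, 0.001, 0.0]
ft_force: [0.2, 0.6, 0.0]
width: 0.0521
grip_force: 0.0
```

```bash
python3 - <<'E'
from h import *
c=r.camera("wrist"); cv2.imwrite("pics/w1.png",c["image"]); s=r.read_state(); print(s["ee_pos"],s["eef_rot"],s["width"],s["joint_positions"])
T=np.array(c["cam_to_world"]);print(T.round(3).tolist())
Ti=np.linalg.inv(T); f=192/np.tan(np.radians(c["vertical_fov"])/2)
for P in ([.4405,-.048,.115],[.4405,-.048,.005]):
    q=Ti[:3,:3]@np.array(P)+Ti[:3,3]; print((q[:2]/q[2]*f+[c["cx"],c["cy"]]).round(1))
E
```

```text
[ 0.4419237  -0.04801234  0.19088834] [9.99276477e-01 3.80248511e-02 7.82338435e-04 1.44326248e-04] 0.05228334919260223 [ 0.46952531 -0.02490499 -0.45250791  1.93480381 -0.01134784  1.22763022
 -1.47378758]
[[0.076, -0.959, -0.272, 0.516], [-0.997, -0.073, -0.022, -0.042], [0.001, 0.273, -0.962, 0.354], [0.0, 0.0, 0.0, 1.0]]
[255.7 200.2]
[255.4 173. ]
```

View pics/w1.png

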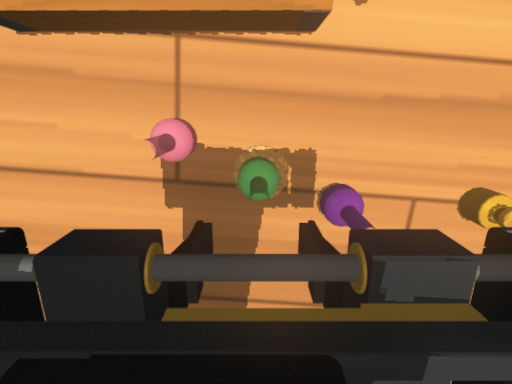

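The wrist view shows the green bulb between the fingers, body at (258,178) and neck end near (259,188). I'll enlarge it to refine the axis.

```bash
python3 - <<'E'
from h import *
c=r.camera("wrist"); im=c["image"]
cv2.imwrite("pics/w1c.png",cv2.resize(im[140:215,215:305],None,fx=7,fy=7,interpolation=cv2.INTER_CUBIC))
g,m=blobs(c,(45,60,20),(95,255,255),30,(225,145,295,215))
for b in g: print(b)
Ti=np.linalg.inv(c["cam_to_world"]); f=192/np.tan(np.radians(c["vertical_fov"])/2)
for x in (.432,.436,.44,.444):
    o=[]
    for z in (.03,.115):
        q=Ti[:3,:3]@np.array([x,-.049,z])+Ti[:3,3]; o+= list((q[:2]/q[2]*f+[c["cx"],c["cy"]]).round(1))
    print(x,o)
E
```

```text
(array([258.08269231, 178.70769231]), array([ 238,  160,   41,   40, 1040], dtype=int32))
0.432 [np.float64(255.9), np.float64(184.9), np.float64(256.2), np.float64(209.7)]
0.436 [np.float64(256.1), np.float64(181.6), np.float64(256.5), np.float64(205.4)]
0.44 [np.float64(256.4), np.float64(178.2), np.float64(256.9), np.float64(201.0)]
0.444 [np.float64(256.7), np.float64(174.8), np.float64(257.3), np.float64(196.5)]
```

View pics/w1c.png

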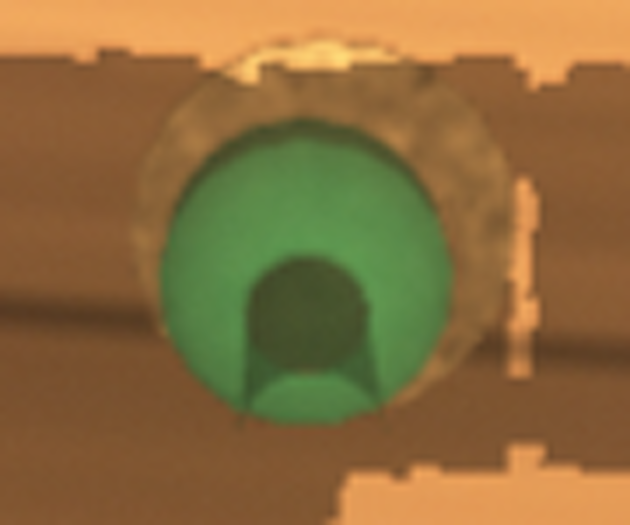

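move_arm --targets '[[[-0.25,0.18,2],[0,0,0],60],[[0,0,3],[0,0,0],60],[[0,0,3],[0,0,0],60],[[0,0,2],[0,0,0],60],[[0,0,0.9],[0,0,0],60],[[0,0,0.3],[0,0,0],60],[[0,0,0],[0,0,0],60],[[0,0,0],[0,0,0],0],[[0,0,0],[0,0,0],0],[[0,0,0],[0,0,0],0],[[0,0,0],[0,0,0],0],[[0,0,0],[0,0,0],0]]' --grip_force 12

```text
time: 9.9
ee_pos: [0.4386, -0.0501, 0.078]
eef_rot: [0.999, 0.038, -0.0, 0.0]
ft_force: [0.8, -0.4, 0.2]
width: 0.0174
grip_force: 12.0
```

move_arm --targets '[[[0,0,-0.4],[0,0,0],0],[[0,0,-1.2],[0,0,0],0],[[0,0,-2.2],[0,0,0],0],[[0,0,-2.8],[0,0,0],0],[[0,0,-2.8],[0,0,0],0],[[0,0,-1.6],[0,0,0],0],[[0,0,-0.5],[0,0,0],0],[[1.2,0.11,0],[0,0,0],0],[[2.6,0.24,0],[0,0,0],0],[[3,0.28,0],[0,0,0],0],[[3,0.28,0],[0,0,0],0],[[3,0.28,0],[0,0,0],0],[[3,0.28,0],[0,0,0],0],[[2.6,0.25,0],[0,0,0],0],[[1.4,0.13,0],[0,0,0],0],[[0.4,0.04,0],[0,0,0],0],[[0,0,0],[0,0,0],0],[[0,0,0],[0,0,0],0]]'

```text
time: 12.15
ee_pos: [0.6411, -0.0536, 0.1929]
eef_rot: [0.999, 0.038, -0.0, 0.0]
ft_force: [-0.4, -0.8, -1.8]
width: 0.0178
grip_force: 12.0
```

```bash
python3 - <<'E'
from h import *
t=r.camera("top");s=r.camera("scene")
a=cv2.resize(t["image"][140:220,240:340],(500,400),interpolation=cv2.INTER_CUBIC);b=cv2.resize(s["image"][120:230,170:290],(300,275),interpolation=cv2.INTER_CUBIC)
o=np.zeros((400,800,3),np.uint8);o[:,:500]=a;o[:275,500:]=b;cv2.imwrite("pics/c2.png",o)
E
```

```text
(no output)
```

View pics/c2.png

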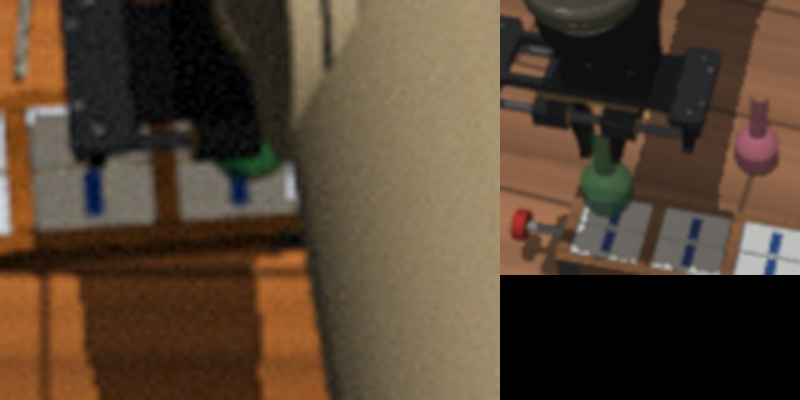

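The bulb hangs upright over cell 0. Lowering it to about 6 mm above the floor.

move_arm --targets '[[[0,0,1],[0,0,0],0],[[0,0,1.5],[0,0,0],0],[[0,0,1.2],[0,0,0],0],[[0,0,0.8],[0,0,0],0],[[0,0,0.5],[0,0,0],0],[[0,0,0.5],[0,0,0],0],[[0,0,0.5],[0,0,0],0],[[0,0,0.5],[0,0,0],0],[[0,0,0.5],[0,0,0],0],[[0,0,0.5],[0,0,0],0],[[0,0,0.5],[0,0,0],0],[[0,0,0.5],[0,0,0],0],[[0,0,0.5],[0,0,0],0],[[0,0,0.5],[0,0,0],0],[[0,0,0.5],[0,0,0],0],[[0,0,0.4],[0,0,0],0],[[0,0,0.3],[0,0,0],0],[[0,0,0.1],[0,0,0],0],[[0,0,0],[0,0,0],0]]'

```text
time: 14.62
ee_pos: [0.6415, -0.0536, 0.085]
eef_rot: [0.999, 0.038, -0.0, 0.0]
ft_force: [0.5, 0.2, -1.6]
width: 0.0174
grip_force: 12.0
```

move_arm --targets '[[[0,0,0.1],[0,0,0],0],[[0,0,0.1],[0,0,0],0],[[0,0,0.1],[0,0,0],0],[[0,0,0.1],[0,0,0],0],[[0,0,0.1],[0,0,0],0],[[0,0,0],[0,0,0],0]]'

```text
time: 15.38
ee_pos: [0.6414, -0.0537, 0.0799]
eef_rot: [0.999, 0.038, -0.0, 0.0]
ft_force: [-0.8, -0.8, -2.8]
width: 0.0179
grip_force: 12.0
```

move_arm --targets '[[[0,0,0.05],[0,0,0],0],[[0,0,0.05],[0,0,0],0],[[0,0,0.05],[0,0,0],0],[[0,0,0],[0,0,0],0]]'

```text
time: 15.88
ee_pos: [0.6416, -0.0536, 0.0787]
eef_rot: [0.999, 0.038, 0.0, 0.0]
ft_force: [0.4, 0.1, -0.2]
width: 0.0174
grip_force: 12.0
```

move_arm --targets '[[[0,0,0.05],[0,0,0],0],[[0,0,0.03],[0,0,0],0],[[0,0,0],[0,0,0],0]]'

```text
time: 16.25
ee_pos: [0.6417, -0.0537, 0.078]
eef_rot: [0.999, 0.038, 0.0, 0.0]
ft_force: [0.0, 0.7, 1.4]
width: 0.0176
grip_force: 12.0
```

On the floor with a light load. Open slowly and rise.

move_arm --targets '[[[0,0,0],[0,0,0],25],[[0,0,0],[0,0,0],30],[[0,0,0],[0,0,0],40],[[0,0,0],[0,0,0],50],[[0,0,0],[0,0,0],50],[[0,0,0],[0,0,0],50],[[0,0,-0.5],[0,0,0],50],[[0,0,-1],[0,0,0],50],[[0,0,-2],[0,0,0],50],[[0,0,-3],[0,0,0],50],[[0,0,-3],[0,0,0],50],[[0,0,-2.5],[0,0,0],50],[[0,0,0],[0,0,0],50]]'

```text
time: 17.88
ee_pos: [0.6429, -0.0535, 0.2015]
eef_rot: [0.999, 0.038, 0.003, 0.0]
ft_force: [0.6, 0.4, -0.1]
width: 0.0434
grip_force: 0.0
```

```bash
python3 - <<'E'
from h import *
t=r.camera("wrist");s=r.camera("scene"); st=r.read_state(); print(st["ee_pos"],st["joint_positions"])
o=np.zeros((400,800,3),np.uint8);o[:375,:500]=cv2.resize(t["image"],(500,375));o[:275,500:]=cv2.resize(s["image"][150:260,150:270],(300,275),interpolation=cv2.INTER_CUBIC);cv2.imwrite("pics/c3.png",o)
E
```

```text
[ 0.64151128 -0.05360402  0.19817626] [ 0.3421534   0.42209457 -0.44376916  1.42244527  0.18207797  1.33698938
 -1.60448475]
```

View pics/c3.png

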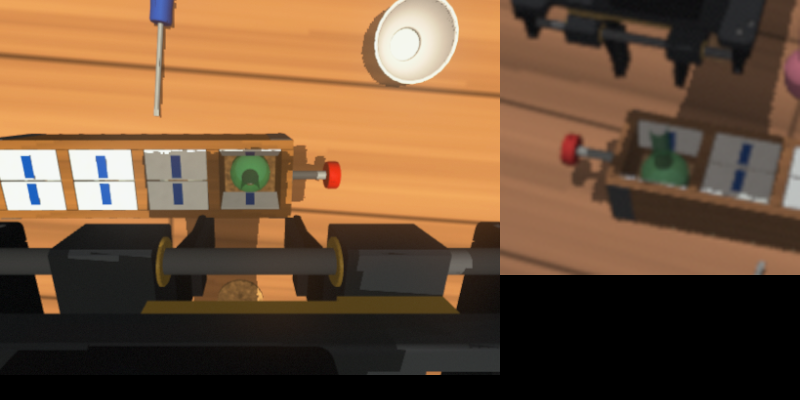

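The green bulb stands upright in cell 0 with the flaps leaning on it, and the knob at (332,175) is still out. Moving to the knob's outer side with the hand turned a quarter.

move_arm --targets '[[[0,2,0],[0,0,0],0],[[0,3.5,0],[0,0,0],0],[[0,3.5,0],[0,0,0],0],[[0,3,0],[0,0,0],0],[[0,1,0],[0,0,0.1745],0],[[0,0,0],[0,0,0.1745],0],[[0,0,0],[0,0,0.1745],0],[[0,0,0],[0,0,0.1745],0],[[0,0,0],[0,0,0.1745],0],[[0,0,0],[0,0,0.1745],0],[[0,0,0],[0,0,0.1745],0],[[0,0,0],[0,0,0.1745],0],[[0,0,0],[0,0,0.1745],0],[[0,0,0],[0,0,0],0],[[0,0,0],[0,0,0],0]]'

```text
time: 19.85
ee_pos: [0.6473, -0.1829, 0.1846]
eef_rot: [0.79, -0.613, -0.013, 0.005]
ft_force: [0.3, 1.3, 0.8]
width: 0.0008
grip_force: 0.0
```

```bash
python3 - <<'E'
from h import *
st=r.read_state(); print(st["ee_pos"],st["eef_rot"],st["width"],st["joint_positions"])
d=st["ee_pos"][:2]-np.array([.6328,.0633]); print("crate xy",d@[.9971,.0759],d@[-.0759,.9971])
E
```

```text
[ 0.64728535 -0.18293366  0.18456484] [ 0.78963553 -0.61341948 -0.01278501  0.0053671 ] 0.0007578050859885798 [ 0.00356854  0.4858852   0.29346293  1.35618781 -0.13887296  1.34742576
 -2.59229872]
crate xy -0.004245791201202945 -0.24661901956044446
```

Joint 7 runs out in that direction, so I'll turn the other way by a half turn, which gives the same finger geometry.

move_arm --targets '[[[0,0,0],[0,0,-0.1745],0],[[0,0,0],[0,0,-0.1745],0],[[0,0,0],[0,0,-0.1745],0],[[0,0,0],[0,0,-0.1745],0],[[0,0,0],[0,0,-0.1745],0],[[0,0,0],[0,0,-0.1745],0],[[0,0,0],[0,0,-0.1745],0],[[0,0,0],[0,0,-0.1745],0],[[0,0,0],[0,0,-0.1745],0],[[0,0,0],[0,0,-0.1745],0],[[0,0,0],[0,0,-0.1745],0],[[0,0,0],[0,0,-0.1745],0],[[0,0,0],[0,0,-0.1745],0],[[0,0,0],[0,0,-0.1745],0],[[0,0,0],[0,0,-0.1745],0],[[0,0,0],[0,0,-0.1745],0],[[0,0,0],[0,0,-0.1745],0],[[0,0,0],[0,0,0],0],[[0,0,0],[0,0,0],0]]'

```text
time: 22.22
ee_pos: [0.6472, -0.1837, 0.1854]
eef_rot: [0.683, 0.731, -0.006, -0.012]
ft_force: [-0.5, 0.2, -0.3]
width: 0.0001
grip_force: 0.0
```

```bash
python3 - <<'E'
from h import *
from scipy.spatial.transform import Rotation as R
st=r.read_state(); print(st["ee_pos"],st["width"],st["joint_positions"])
A=R.from_quat(st["eef_rot"]); B=R.from_matrix(np.array([[-.0759,.9971,0],[.9971,.0759,0],[0,0,-1]]).T) # columns x=crate y, y=crate x
print("turn",(A.inv()*B).as_rotvec())
d=st["ee_pos"][:2]-np.array([.6328,.0633]); print("crate xy",d@[.9971,.0759],d@[-.0759,.9971])
t=r.camera("top"); k,_=blobs(t,(0,150,90),(6,255,255),8,(305,155,345,190)); print([(b[0],b[1],onz(t,b[0],.045)) for b in k])
E
```

```text
[ 0.64723672 -0.18370586  0.18544587] 8.751342833248932e-05 [ 0.35405151  0.48612859 -0.20686067  1.33231057  0.09500461  1.35912035
  0.21608175]
turn [-0.02454502 -0.00936618 -0.00799123]
crate xy -0.004352890721591103 -0.24738529382316368
[(array([320.88461538, 169.38461538]), array([319, 166,   5,   8,  26], dtype=int32), array([ 0.65154446, -0.15063953,  0.045     ]))]
```

move_arm --targets '[[[0,0.5,0],[-0.025,-0.01,-0.008],0],[[0,0,2],[0,0,0],0],[[0,0,3.5],[0,0,0],0],[[0,0,4],[0,0,0],0],[[0,0,3.5],[0,0,0],0],[[0,0,1.6],[0,0,0],0],[[0,0,0.6],[0,0,0],0],[[0,0,0],[0,0,0],0],[[0,0,0],[0,0,0],0]]'

```text
time: 23.4
ee_pos: [0.653, -0.1833, 0.0344]
eef_rot: [0.678, 0.735, -0.0, 0.001]
ft_force: [0.2, 0.1, 1.1]
width: 0.0002
grip_force: 0.0
```

```bash
python3 - <<'E'
from h import *
st=r.read_state(); d=st["ee_pos"][:2]-np.array([.6328,.0633]); print(st["ee_pos"],"crate xy",d@[.9971,.0759],d@[-.0759,.9971],st["ft_force"])
c=r.camera("scene");cv2.imwrite("pics/c4.png",cv2.resize(c["image"][130:270,120:320],(800,560),interpolation=cv2.INTER_CUBIC))
E
```

```text
[ 0.6530413  -0.18332285  0.03437091] crate xy 0.0014639282128141651 -0.24744396007935468 [0.23560938 0.07429221 1.07129766]
```

View pics/c4.png

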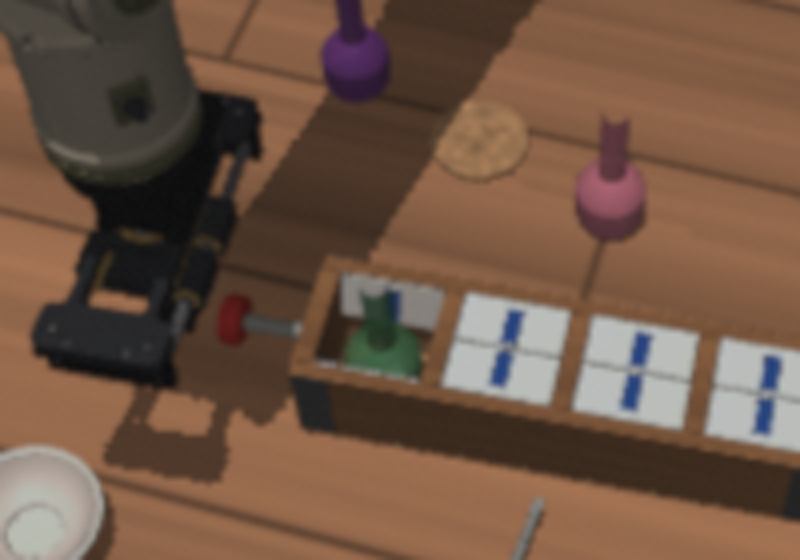

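The hand is just outside the knob (235,320), aligned with it; the bulb stands in its cell. Pushing along +y.

move_arm --targets '[[[0.6,0,0],[0,0,0],0],[[0.6,0,0],[0,0,0],0],[[0.3,0,0],[0,0,0],0],[[0.3,0,0],[0,0,0],0],[[0.3,0,0],[0,0,0],0],[[0.3,0,0],[0,0,0],0],[[0.3,0,0],[0,0,0],0],[[0,0,0],[0,0,0],0]]'

```text
time: 24.45
ee_pos: [0.65, -0.1558, 0.033]
eef_rot: [0.678, 0.735, -0.0, 0.0]
ft_force: [-0.1, -0.4, 0.4]
width: 0.0001
grip_force: 0.7
```

move_arm --targets '[[[0.15,0,0],[0,0,0],0],[[0.15,0,0],[0,0,0],0],[[0.15,0,0],[0,0,0],0]]'

```text
time: 24.82
ee_pos: [0.6497, -0.1519, 0.033]
eef_rot: [0.678, 0.735, -0.001, 0.0]
ft_force: [2.4, -8.0, 0.6]
width: 0.0004
grip_force: 4.7
```

move_arm --targets '[[[0.15,0,0],[0,0,0],0],[[0.15,0,0],[0,0,0],0],[[0.15,0,0],[0,0,0],0]]'

```text
time: 25.2
ee_pos: [0.6497, -0.1518, 0.0332]
eef_rot: [0.679, 0.734, -0.002, 0.003]
ft_force: [5.5, -16.6, -3.9]
width: 0.0004
grip_force: 8.3
```

```bash
python3 - <<'E'
from h import *
s=r.camera("scene")
k=blobs(s,(0,150,60),(6,255,255),8,(165,195,200,225))[0]+blobs(s,(174,150,60),(180,255,255),8,(165,195,200,225))[0]
for b in k:
    d=onz(s,b[0],.045)[:2]-[.6328,.0633]; print(b[0],b[1],d@[.9971,.0759],d@[-.0759,.9971])
w=r.camera("wrist")
o=np.zeros((400,800,3),np.uint8);o[:300,:400]=cv2.resize(w["image"],(400,300));o[:,400:]=cv2.resize(s["image"][170:250,150:230],(400,400),interpolation=cv2.INTER_CUBIC);cv2.imwrite("pics/c5.png",o)
E
```

```text
[183.27906977 212.3255814 ] [180 206   8  11  43] 0.004434733517132885 -0.19497497266656005
```

View pics/c5.png

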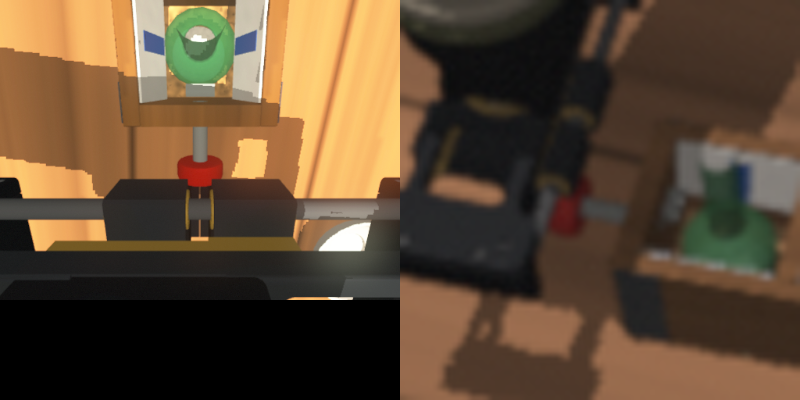

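The knob is now home: its centre is at −195 mm and home is −197, against a hard 17 N stop. Backing off and rising clear.

move_arm --targets '[[[-0.3,0,0],[0,0,0],0],[[-0.6,0,0],[0,0,0],0],[[-1.5,0,0],[0,0,0],0],[[-2,0,0],[0,0,0],0],[[-1,0,0],[0,0,0],0],[[0,0,-2],[0,0,0],0],[[0,0,-4],[0,0,0],0],[[0,0,-4],[0,0,0],0],[[0,0,-3],[0,0,0],0],[[0,0,0],[0,0,0],0],[[0,0,0],[0,0,0],0],[[0,0,0],[0,0,0],0]]'

```text
time: 26.8
ee_pos: [0.6531, -0.2005, 0.162]
eef_rot: [0.678, 0.735, -0.001, -0.001]
ft_force: [-0.6, 0.1, -0.1]
width: 0.0005
grip_force: 0.0
```

```bash
python3 - <<'E'
from h import *
s=r.camera("scene"); st=r.read_state(); print(st["time"],st["ee_pos"],st["ft_force"])
k=blobs(s,(0,150,60),(6,255,255),8,(165,190,205,230))[0]+blobs(s,(174,150,60),(180,255,255),8,(165,190,205,230))[0]
for b in k:
    d=onz(s,b[0],.045)[:2]-[.6328,.0633]; print(b[0],b[1],d@[.9971,.0759],d@[-.0759,.9971])
cv2.imwrite("pics/c6.png",cv2.resize(s["image"][130:270,140:340],(800,560),interpolation=cv2.INTER_CUBIC))
E
```

```text
26.85 [ 0.65317903 -0.20061988  0.16200615] [ 0.73752119 -0.62621424 -0.21403051]
[182.95833333 210.375     ] [180 205   8  12  72] -0.0008099999097736173 -0.19739005996093167
```

View pics/c6.png

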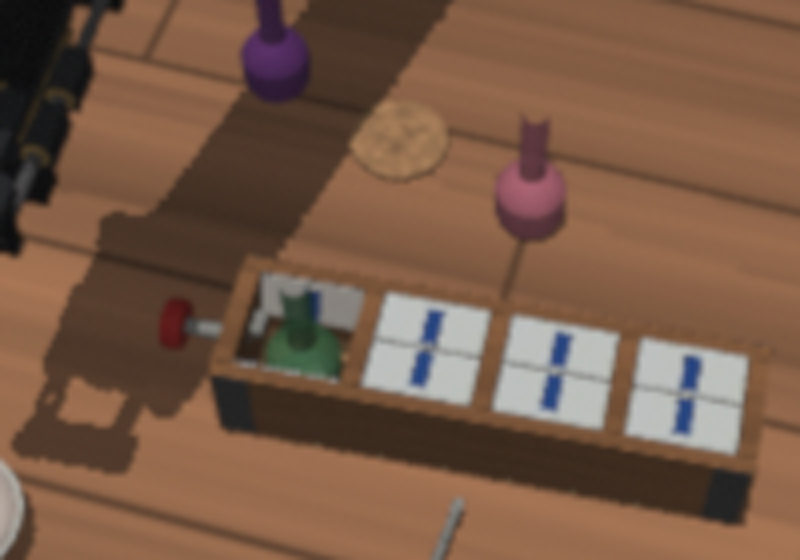

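The knob centre is at −197.4 mm, so the lock is home. The bulb is upright in cell 0 and the robot is clear. Handing in.

```bash
python3 -c "
from bench import r
print(r.close_job())"
```

```text
the job is handed in; nothing more can be done
None
```

The job is handed in at about 27 s: cell 0 was the empty one, the green bulb stands upright in it, and the red lock knob is fully home.

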